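Turn the rinsed parts bin over under the low drying rack

TASK

The blue parts bin has been rinsed: tip it up and over its far edge on the black bottom deck of the low drying rack, so that it turns upside down there beneath the shelf, not in the air outside. Then push it in until its lip is fully home against the back stop, straight and between the posts. Do not disturb the sherds on the shelf or those on the desk, and let go of everything at the end.

Things in the scene. Friction and masses are not known exactly. Their poses are not given: they have to be found in the camera images.
- bin: Loose blue open-topped plastic bin, 80 (x) x 140 (y) x 50 mm (z), walls and floor 3 mm, about 0.2 kg. Origin at the middle of that box, 25 mm above its underside; z points out of its mouth. Starts mouth up on the desk, 5 to 32 mm short of the rack's deck, lip towards the robot, up to 0.15 rad out of square. Upside down on the deck its origin is 29 mm above the desk.
- bin_lip (a point): Underside, at its middle, of the bin's pull lip: a flat flange on the bin's -x side, flush with the rim, 4 mm thick, 112 mm long along y, sticking out 22 mm from the wall (bin x -40 to -62 mm), its underside 46 mm above the bin's own underside. Tipped up by 90 degrees onto the deck, the bin stays standing on its wall opposite the lip.
- rack: Fixed low grey drying rack: a deck, four posts, one shelf; open in front and at the sides. Origin at desk height at the middle of the deck's front edge; x points to the rack's back, z up. Deck: black non-slip rubber mat, 4 mm high, x 0 to 195 mm, y -140 to 140 mm. Posts 10 mm thick at x = 27 and 183 mm, y = -131 and 131 mm.
- rack_shelf_edge (a point): Middle of the lower front edge of the rack's shelf, 15 mm behind the deck's front edge. The shelf spans rack x 15 to 195 mm; underside 150 mm, top 160 mm above the desk.
- rack_stop (a point): Middle of the front face of the back stop, an aluminium bar 250 mm long across the back of the deck, its face at rack x = 175 mm, its top 28 mm above the desk. With the upturned bin's lip against it the bin's origin is at rack x = 113 mm.
- sherd_a: Bystander: grey pottery sherd 69 x 64 x 14 mm lying on the rack's shelf; origin under its middle.
- sherd_b: Bystander: grey-brown pottery sherd 62 x 49 x 15 mm lying on the rack's shelf; origin under its middle.
- sherd_c: Bystander: pottery sherd 97 x 94 x 23 mm on the desk, right of the rack; origin under its middle.
- sherd_d: Bystander: pottery sherd 106 x 105 x 20 mm on the desk, left of the rack; origin under its middle.
Not all that is in view belongs to the job. Of the things like the bin, leave any that is turquoise; of the rest the larger one is meant.

How it is judged:
By the outcome, as a careful person would: the job done as asked, in the order asked, and still so for the second after the job is handed in, with the robot touching nothing.
It also fails if it takes over 53 s, if anything falls off the work surface, if the arm or the gripper's body presses on something with over 40 N, if the wrist force passes 120 N, or if a joint passes its speed limit or range.

ROBOT

A 6-joint arm with a two-finger parallel gripper is mounted at the origin on a cart in front of the work surface, level with it; the furniture and walls round the work are solid. World frame = base frame: x ahead of the robot, y to its left, z up, the work surface at z = 0. Lengths are in m, angles in rad, forces in N, time in s.
With the tool pointing down it reaches from about 0.325 to 0.775 m from the base axis. Payload 5.5 kg.
Tool frame: the origin (TCP) lies between the finger pads; the fingertips stand 8 mm ahead of it and the grasp point (between the pads) lies 11 mm behind it (tcp_to_tips is the distance from the TCP to the fingertips, in m); z points along the fingers, y is the direction in which the jaws open and shut (so a half turn about z gives the same grasp; the last joint's range is limited). The gripper opens to 88 mm and grips with 3 to 60 N. Pads are 20 mm wide; open, the fingers measure 115 mm over their backs; the gripper's body (75 mm by 178 mm) begins 61 mm behind the grasp point.
Start: joints at [1.05, 0.091, 1.231, -0, 1.82, -0.057], TCP at [0.268, 0.537, 0.231] pointing down, gripper open.
Joint ranges: [-2.87, 2.87], [-0.86, 2.18], [0.17, 2.46], [-1.51, 4.65], [0.06, 2.69], [-2.65, 2.65]. Speed limits (rad/s): [2.57, 2.57, 3.01, 3.14, 3.14, 3.14].

INTERFACE

Orientations are given as a unit quaternion [w, x, y, z].
In Python, from bench import * gives the robot as it stands. Calls block until the motion is done:
- move_to(position, orientation): joint-space move of the TCP to a pose.
- move_l(position, speed=0.15, orientation=None): straight line of the TCP; orientation=None keeps the orientation; speed is the mean speed in m/s.
- movej(angles): joint-space move.
- gripper_open() and close(): open the fingers fully, or close them until they stop; the grip force is fixed at half the most.
- hold(seconds).
- inverse_kinematics(position, orientation): joint angles nearest the present ones, or None.
- state(): the state.
- get_image(name): name is "scene" or "top" or "wrist"; returns a dict with "frame" (400x640x3 uint8, blue, green, red), "depth" (400x640 float32, m along the optical axis (not along the pixel's ray), 0 where there is no reading), "camera_matrix" (3x3 intrinsics, pixels), "view" (4x4, takes a point from world to camera coordinates). Camera axes: x right, y up, looking along -z (the intrinsics and any distortion apply to the point x, -y, -z); pixel columns grow to the right and rows downward; lengths in m; the calibration is good to about 2 mm. The wrist camera is an equidistant fisheye: a pixel r from the principal point sees the ray r / f radians off the axis. A picture is of the moment at which its call begins.
A pose or a line that the arm cannot do raises IKError and nothing moves.
- job_done(): hands the job in, once; it reports no verdict.
The state is a dict: "time": time; "joint_pos": joint angles; "dq": joint speeds; "joint_torque": joint torques, N m; "ee_pos": TCP position; "ee_rot": TCP orientation; "ft_force": force on the tool from outside, world axes, zero at the start; "moment": the same for the moment, N m; "finger_gap": finger opening in m.
Only numpy, scipy, OpenCV 4.12 (cv2) and the standard library are available. Lean on these libraries where they do the work, as an engineer would, in place of code of your own. Each camera call takes 0.05 s, during which the arm holds its last target.

## Working session

There is one attempt and no reset: what is moved stays moved. The work goes in short steps, each a Python script; the robot and the scene stay as the last script left them, time stands still between calls to the robot, and variables do not carry over. Pictures are saved under pics/ and viewed, and the job is handed in when it is done.

```bash
ls; mkdir -p pics; cat > h.py <<'E'
from bench import *
import numpy as np, cv2
def snap(n,f):
    d=get_image(n); cv2.imwrite('pics/'+f+'.png',d['frame']); np.savez('/tmp/'+f+'.npz',**{k:np.asarray(v) for k,v in d.items()}); return d
def ld(f): return dict(np.load('/tmp/'+f+'.npz'))
def p3(d,u,v,z=None):
    K=d['camera_matrix'];V=np.linalg.inv(d['view'])
    r=np.array([(u-K[0,2])/K[0,0],-(v-K[1,2])/K[1,1],-1.])
    if z is None:
        return V[:3,:3]@(r*d['depth'][int(round(v)),int(round(u))])+V[:3,3]
    w=V[:3,:3]@r; return V[:3,3]+w*(z-V[2,3])/w[2]
E
python3 - <<'E'
from h import *
for n in("scene","top","wrist"):
    d=snap(n,n+'0'); print(n,d['camera_matrix'].tolist(),np.linalg.inv(d['view'])[:3,3],[k for k in d])
print(state())
E
```

```text
pics
scene [[516.4052800803494, 0.0, 332.2240375584416], [0.0, 516.4052800803494, 193.11058271771043], [0.0, 0.0, 1.0]] [-0.68900488 -0.63065624  0.84804099] ['frame', 'depth', 'camera_matrix', 'view']
top [[489.40270033456613, 0.0, 317.0978349775842], [0.0, 489.40270033456613, 195.73766883727893], [0.0, 0.0, 1.0]] [ 0.5031985  -0.00256984  1.46493562] ['frame', 'depth', 'camera_matrix', 'view']
wrist [[309.70691628693146, 0.0, 319.2404607675467], [0.0, 309.70691628693146, 201.9065623585292], [0.0, 0.0, 1.0]] [0.19820522 0.57159613 0.38299754] ['frame', 'depth', 'camera_matrix', 'view']
{'time': 0.15, 'joint_pos': array([ 1.05031832e+00,  9.17059502e-02,  1.23160660e+00, -1.43459490e-05,
        1.81976964e+00, -5.66746423e-02]), 'dq': array([ 0.00029053, -0.00138446, -0.00451733,  0.00058628,  0.00115125,
       -0.00057086]), 'joint_torque': array([ 1.60962816e-03, -4.47047246e+01, -4.06907129e+01,  6.99243369e-02,
        2.74990685e-02, -1.13881285e-04]), 'ee_pos': array([0.26830344, 0.536443  , 0.22975611]), 'ee_rot': array([-2.05287186e-04,  2.29830366e-01,  9.73230419e-01, -7.15953899e-04]), 'ft_force': array([0.76659331, 0.72646221, 0.78574473]), 'moment': array([ 0.00241973, -0.07040822, -0.00236143]), 'finger_gap': 0.08798620656873839}
```

View pics/scene0.png

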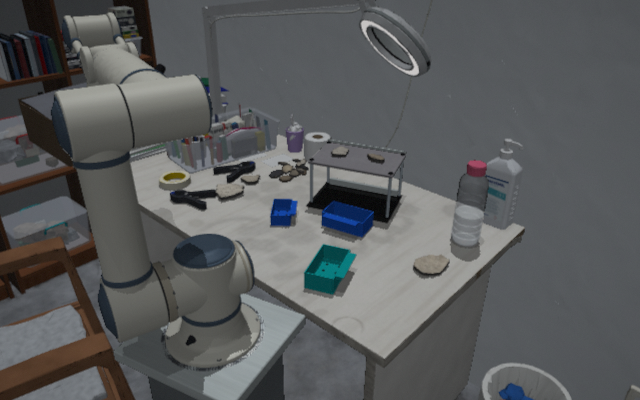

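View pics/top0.png

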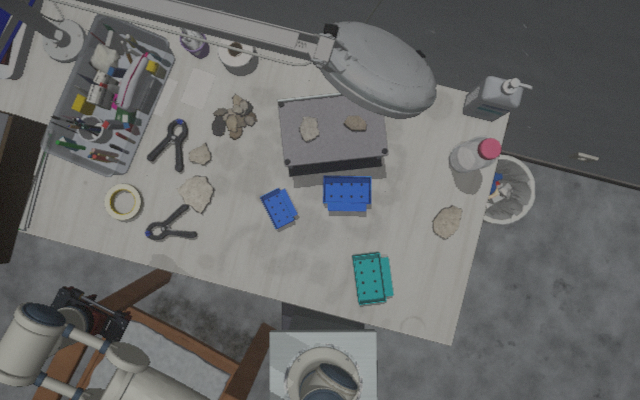

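Candidates in the top view are the large blue bin (347,193), a small blue bin (279,208) and a turquoise bin (370,278). I choose the large blue one, which lies just in front of the rack at (333,135). Next is a close crop to check it.

```bash
python3 - <<'E'
from h import *
d=ld('top0'); c=d['frame'][85:225,250:400]; cv2.imwrite('pics/c1.png',cv2.resize(c,None,fx=4,fy=4,interpolation=cv2.INTER_CUBIC))
d=ld('scene0'); c=d['frame'][130:250,260:420]; cv2.imwrite('pics/c2.png',cv2.resize(c,None,fx=5,fy=5,interpolation=cv2.INTER_CUBIC))
E
```

```text
(no output)
```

View pics/c1.png

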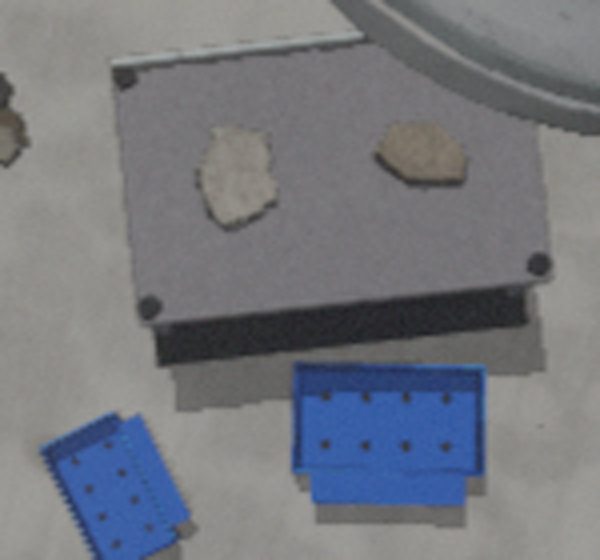

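View pics/c2.png

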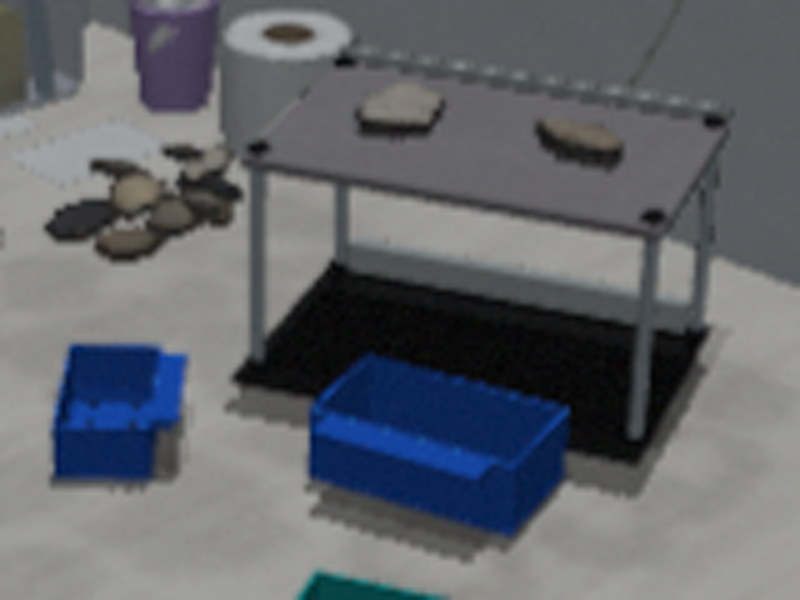

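```bash
python3 - <<'E'
from h import *
d=ld('top0')
f=lambda u,v,z:p3(d,250+(u+.5)/4-.5,85+(v+.5)/4-.5,z)
for n,u,v,z in [('dFL',157,366,.004),('dFR',527,325,.004),('sFL',140,326,.16),('sFR',550,282,.16),('sBL',112,62,.16),('bBL',294,364,.05),('bBR',486,366,.05),('bFR',484,474,.05),('bFL',293,472,.05),('lL',312,505,.05),('lR',466,504,.05)]:
    print(n,f(u,v,z).round(4))
for u,v in [(320,180),(347,178),(340,210),(300,205),(330,130),(310,165),(309,128),(355,123)]:
    print(u,v,p3(d,u,v).round(4))
E
```

```text
dFL [0.6097 0.0974 0.004 ]
dFR [ 0.6388 -0.1793  0.004 ]
sFL [0.6252 0.098  0.16  ]
sFR [ 0.653 -0.176  0.16 ]
sBL [0.8031 0.1164 0.16  ]
bBL [ 0.6072 -0.005   0.05  ]
bBR [ 0.605  -0.1438  0.05  ]
bFR [ 0.5269 -0.1417  0.05  ]
bFL [ 0.529  -0.0038  0.05  ]
lL [ 0.5051 -0.0174  0.05  ]
lR [ 0.5053 -0.1286  0.05  ]
320 180 [ 0.5982  0.0044 -0.0064]
347 178 [ 0.6031 -0.0764  0.0043]
340 210 [ 0.5075 -0.053   0.0549]
300 205 [0.5231 0.0645 0.0024]
330 130 [ 0.721  -0.0238  0.1628]
310 165 [0.6426 0.034  0.0052]
309 128 [0.7258 0.0321 0.1683]
355 123 [ 0.7381 -0.0903  0.17  ]
```

The crop confirms it. The bin's rim corners are at c1 (294,364), (486,366), (484,474) and (293,472), giving 139 x 78 mm against the stated 140 x 80. The rack's deck front measures 278 mm against 280.

- **Rack pose:** origin (0.624,-0.041), yaw 0.103.
- **Bin pose:** centre (0.567,-0.074), yaw about 0, which leaves it 20 mm short of the deck.

Plan:
1. Pinch the near wall and lip from above.
2. Set the far edge on the deck, squared to the rack.
3. Hook under the lip with the open fingers and tip the bin.
4. Push it home.

First I check the IK.

```bash
cat >> h.py <<'E'
from scipy.spatial.transform import Rotation as Ro
RO=np.array([.6243,-.0408,0.]); RY=.103
RR=Ro.from_euler('z',RY)
def rk(x,y,z): return RO+RR.apply([x,y,z])      # rack->world
def q(M): 
    a=Ro.from_matrix(M).as_quat(); return np.array([a[3],a[0],a[1],a[2]])
def grip_q(yaw,s=1):   # tool down, jaws along x rotated by yaw
    y=np.array([np.cos(yaw),np.sin(yaw),0])*s; z=np.array([0,0,-1.]); return q(np.c_[np.cross(y,z),y,z])
def fwd_q(a,yaw=RY,s=1): # tool forward, pitched down a, jaws horizontal
    z=Ro.from_euler('z',yaw).apply([np.cos(a),0,-np.sin(a)]); y=s*Ro.from_euler('z',yaw).apply([0,1,0]); return q(np.c_[np.cross(y,z),y,z])
def tip(x,y,z,a,yaw=RY): # TCP world position for fingertips centre at rack x,y,z
    d=Ro.from_euler('z',yaw).apply([np.cos(a),0,-np.sin(a)]); return rk(x,y,z)-.008*d
E
python3 - <<'E'
from h import *
for s in(1,-1):
    print(s)
    for p,y in [([.5175,-.0736,.15],0),([.5175,-.0736,.033],0),(rk(-.0835,0,.04),RY)]:
        j=inverse_kinematics(p,grip_q(y,s)); print('g',None if j is None else np.round(j,2))
    for a in (15,25,35,50):
        for x,y,z in [(-.1,0,.03),(-.05,0,.1),(.05,0,.1),(.07,0,.03)]:
            j=inverse_kinematics(tip(x,y,z,np.radians(a)),fwd_q(np.radians(a),s=s)); print(a,x,z,None if j is None else np.round(j,2))
E
```

```text
1
g [-0.21 -0.12  1.58 -0.    1.68 -0.21]
g [-0.21 -0.06  1.74 -0.    1.47 -0.21]
g [-0.15 -0.01  1.68 -0.    1.48 -0.26]
15 -0.1 0.03 None
15 -0.05 0.1 None
15 0.05 0.1 None
15 0.07 0.03 [-0.28 -0.08  2.28  2.29  0.5   2.25]
25 -0.1 0.03 None
25 -0.05 0.1 None
25 0.05 0.1 None
25 0.07 0.03 None
35 -0.1 0.03 None
35 -0.05 0.1 [-0.37 -0.75  2.38  0.61  0.7  -2.35]
35 0.05 0.1 [-0.25 -0.37  2.14  0.6   0.53 -2.32]
35 0.07 0.03 [-0.23 -0.2   2.14  0.82  0.38 -2.55]
50 -0.1 0.03 [-0.35 -0.7   2.36  0.38  0.87 -2.18]
50 -0.05 0.1 [-0.29 -0.57  2.15  0.31  0.92 -2.07]
50 0.05 0.1 [-0.2  -0.25  1.92  0.27  0.82 -2.  ]
50 0.07 0.03 [-0.19 -0.12  1.94  0.3   0.67 -2.04]
-1
g None
g None
g None
15 -0.1 0.03 None
15 -0.05 0.1 None
15 0.05 0.1 [-0.3  -0.34  2.34  1.89  0.41 -0.46]
15 0.07 0.03 [-0.28 -0.08  2.28  2.29  0.5  -0.89]
25 -0.1 0.03 None
25 -0.05 0.1 None
25 0.05 0.1 [-0.28 -0.39  2.26  1.12  0.39  0.31]
25 0.07 0.03 [-0.26 -0.18  2.23  1.64  0.33 -0.23]
35 -0.1 0.03 None
35 -0.05 0.1 [-0.37 -0.75  2.38  0.61  0.7   0.8 ]
35 0.05 0.1 [-0.25 -0.37  2.14  0.6   0.53  0.82]
35 0.07 0.03 [-0.23 -0.2   2.14  0.82  0.38  0.59]
50 -0.1 0.03 [-0.35 -0.7   2.36  0.38  0.87  0.96]
50 -0.05 0.1 [-0.29 -0.57  2.15  0.31  0.92  1.07]
50 0.05 0.1 [-0.2  -0.25  1.92  0.27  0.82  1.15]
50 0.07 0.03 [-0.19 -0.12  1.94  0.3   0.67  1.1 ]
```

```bash
python3 - <<'E'
from h import *
B=np.array([.5175,-.0736,0])
move_to(B+[0,0,.15],grip_q(0)); print(state()['time'],state()['ee_pos'])
snap('wrist','w1')
move_l(B+[0,0,.033],.12); s=state(); print(s['time'],s['ee_pos'],s['ft_force'])
close(); s=state(); print(s['time'],s['finger_gap'],s['ft_force'])
move_l(B+[0,0,.063],.1); s=state(); print(s['time'],s['finger_gap'],s['ft_force'])
snap('scene','s1');snap('top','t1')
E
```

```text
2.5167 [ 0.51775245 -0.0728518   0.15017437]
3.6917 [ 0.51812989 -0.07372956  0.0340192 ] [-0.81288881 -0.43602231  0.00879718]
4.6833 0.024607403573593617 [ 0.81646158 -0.68816681 -0.01291065]
5.1333 0.024539476372856348 [-0.3661818   0.89395195 -2.38740447]
```

View pics/s1.png

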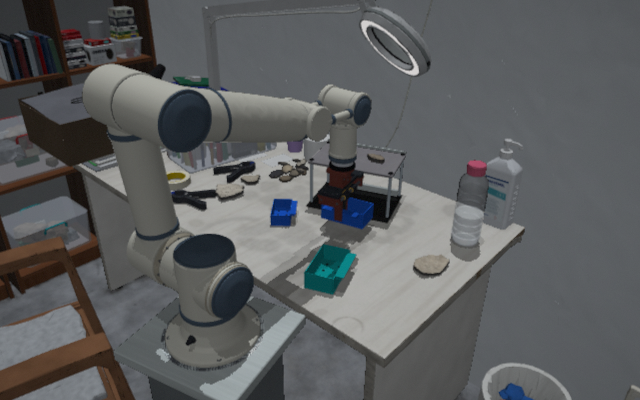

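The bin is gripped at about (348,213) with a gap of 24.6 mm (25 expected) and a lifted weight of about 2.4 N. I now carry it to the deck.

```bash
python3 - <<'E'
from h import *
x=.008-.0895
move_l(rk(x-.02,0,.063),.12,grip_q(RY))
move_l(rk(x,0,.063),.1)
move_l(rk(x,0,.0385),.06); s=state(); print(s['time'],s['ee_pos'],s['ft_force'],s['finger_gap'])
gripper_open()
s=state();print(s['time'],s['ft_force'])
move_l(rk(x-.01,0,.13),.15)
move_l(rk(-.2,0,.16),.2)
snap('scene','s2');snap('top','t2'); print(state()['time'])
for f in('t2',):
    d=ld(f); c=d['frame'][85:225,250:400]; cv2.imwrite('pics/c3.png',cv2.resize(c,None,fx=4,fy=4,interpolation=cv2.INTER_CUBIC))
d=ld('s2'); c=d['frame'][130:250,260:420]; cv2.imwrite('pics/c4.png',cv2.resize(c,None,fx=5,fy=5,interpolation=cv2.INTER_CUBIC))
E
```

```text
6.4833 [ 0.54294701 -0.04911681  0.03797377] [-0.47371816 -0.57360004 -2.30120116] 0.024790598467164835
7.55 [-0.45300421 -0.33511056  0.2732905 ]
9.1333
```

View pics/c3.png

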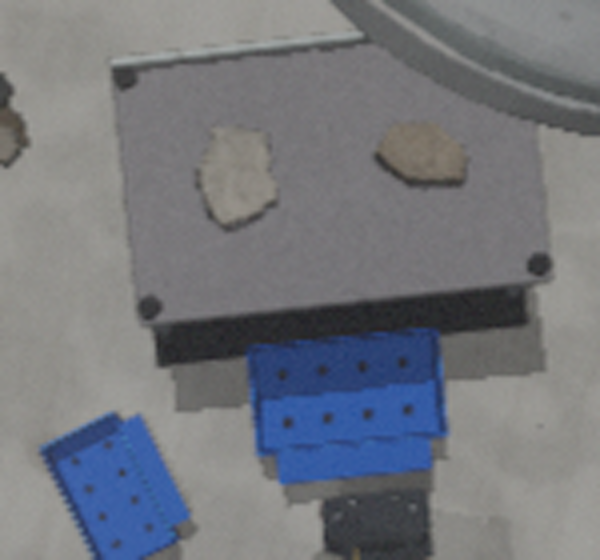

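View pics/c4.png

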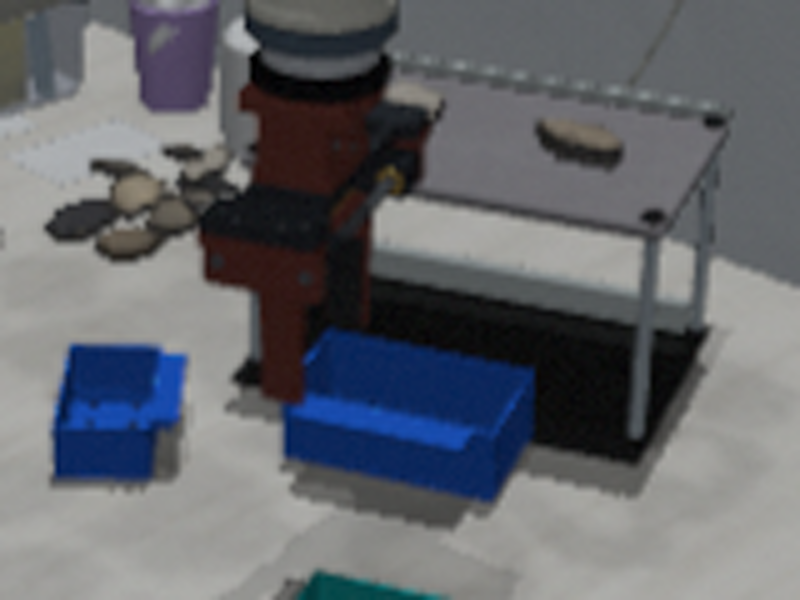

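```bash
python3 - <<'E'
from h import *
d=ld('t2')
f=lambda u,v,z:p3(d,250+(u+.5)/4-.5,85+(v+.5)/4-.5,z)
for n,u,v,z in [('bBL',248,344,.058),('bBR',441,328,.058),('bFR',446,434,.053),('bFL',257,454,.053),('lL',280,484,.052),('lR',434,468,.052)]:
    print(n,RR.inv().apply(f(u,v,z)-RO).round(4))
# feasibility of forward poses
for a,x,z in [(50,-.115,.02),(45,-.115,.02),(50,-.16,.02),(50,-.18,.06),(50,-.09,.06),(50,-.05,.09),(50,0,.1),(50,.02,.1),(40,0,.1),(45,0,.1),(40,-.05,.08),(40,.05,.07),(35,.05,.07),(35,.07,.03),(40,.07,.03),(40,-.03,.07)]:
    A=np.radians(a)
    j=inverse_kinematics(tip(x,0,z,A),fwd_q(A,s=-1)); print(a,x,z,None if j is None else np.round(j,2))
E
```

```text
bBL [0.0041 0.0688 0.058 ]
bBR [ 0.0004 -0.0705  0.058 ]
bFR [-0.0757 -0.0661  0.053 ]
bFL [-0.0753  0.071   0.053 ]
lL [-0.0986  0.0568  0.052 ]
lR [-0.0991 -0.0548  0.052 ]
50 -0.115 0.02 [-0.37 -0.75  2.4   0.39  0.89  0.94]
45 -0.115 0.02 None
50 -0.16 0.02 None
50 -0.18 0.06 None
50 -0.09 0.06 [-0.34 -0.69  2.3   0.35  0.92  1.  ]
50 -0.05 0.09 [-0.29 -0.56  2.17  0.32  0.9   1.06]
50 0 0.1 [-0.24 -0.4   2.04  0.29  0.86  1.11]
50 0.02 0.1 [-0.23 -0.34  1.99  0.28  0.84  1.12]
40 0 0.1 [-0.28 -0.51  2.19  0.47  0.68  0.94]
45 0 0.1 [-0.26 -0.46  2.12  0.37  0.77  1.03]
40 -0.05 0.08 [-0.34 -0.68  2.33  0.51  0.73  0.88]
40 0.05 0.07 [-0.24 -0.31  2.1   0.5   0.56  0.92]
35 0.05 0.07 [-0.25 -0.33  2.16  0.68  0.47  0.74]
35 0.07 0.03 [-0.23 -0.2   2.14  0.82  0.38  0.59]
40 0.07 0.03 [-0.22 -0.18  2.08  0.57  0.47  0.84]
40 -0.03 0.07 [-0.32 -0.58  2.29  0.52  0.67  0.87]
```

```bash
python3 - <<'E'
from h import *
print(state()['joint_pos'].round(2))
for a,x,z in [(50,-.118,.014),(50,-.122,.014),(50,-.118,.05),(55,-.118,.014),(55,-.122,.05),(60,-.125,.06),(60,-.135,.08),(50,-.085,.0136),(48,-.085,.0136),(45,-.085,.0136),(50,-.08,.05),(45,-.07,.06),(45,-.04,.085),(45,0,.095)]:
    A=np.radians(a)
    j=inverse_kinematics(tip(x,0,z,A),fwd_q(A,s=1)); print(a,x,z,None if j is None else np.round(j,2))
E
```

```text
[-0.22 -0.38  1.78  0.    1.74 -0.33]
50 -0.118 0.014 [-0.38 -0.76  2.42  0.4   0.88 -2.21]
50 -0.122 0.014 [-0.38 -0.78  2.43  0.4   0.89 -2.21]
50 -0.118 0.05 [-0.38 -0.8   2.37  0.37  0.96 -2.17]
55 -0.118 0.014 [-0.34 -0.67  2.34  0.31  0.94 -2.13]
55 -0.122 0.05 [-0.35 -0.73  2.3   0.3   1.02 -2.11]
60 -0.125 0.06 [-0.32 -0.66  2.21  0.23  1.11 -2.04]
60 -0.135 0.08 [-0.33 -0.7   2.21  0.23  1.17 -2.04]
50 -0.085 0.0136 [-0.33 -0.61  2.34  0.38  0.81 -2.18]
48 -0.085 0.0136 [-0.34 -0.64  2.37  0.42  0.78 -2.22]
45 -0.085 0.0136 [-0.36 -0.68  2.41  0.49  0.74 -2.29]
50 -0.08 0.05 [-0.32 -0.64  2.28  0.35  0.87 -2.14]
45 -0.07 0.06 [-0.34 -0.68  2.33  0.43  0.81 -2.21]
45 -0.04 0.085 [-0.3  -0.59  2.23  0.4   0.8  -2.15]
45 0 0.095 [-0.26 -0.46  2.12  0.37  0.76 -2.11]
```

```bash
cat >> h.py <<'E'
def F(a,x,z,v=.08,y=0,s=1,how='l'):
    A=np.radians(a); P=tip(x,y,z,A); Q=fwd_q(A,s=s)
    if how=='l': move_l(P,v,Q)
    else: move_to(P,Q)
    st=state(); print(round(st['time'],2),(a,x,z),RR.inv().apply(st['ft_force']).round(1))
def crops(tag):
    d=snap('top','t'+tag); c=d['frame'][85:225,250:400]; a=cv2.resize(c,(560,523),interpolation=cv2.INTER_CUBIC)
    cv2.imwrite('pics/ct'+tag+'.png',a)
    d=snap('scene','s'+tag); c=d['frame'][120:240,270:430]; cv2.imwrite('pics/cs'+tag+'.png',cv2.resize(c,None,fx=5,fy=5,interpolation=cv2.INTER_CUBIC))
E
python3 - <<'E'
from h import *
F(60,-.135,.08,how='j')
F(50,-.120,.015,.12)
F(45,-.095,.015,.08)
F(45,-.085,.015,.04)
F(45,-.080,.015,.03)
crops('3')
E
```

```text
10.65 (60, -0.135, 0.08) [-0.   0.4  1.1]
11.36 (50, -0.12, 0.015) [-0.5  0.6  0.6]
11.82 (45, -0.095, 0.015) [0.7 0.1 0.2]
12.22 (45, -0.085, 0.015) [-0.3  0.4  0.1]
12.53 (45, -0.08, 0.015) [-0.5  0.8 -1.1]
```

View pics/cs3.png

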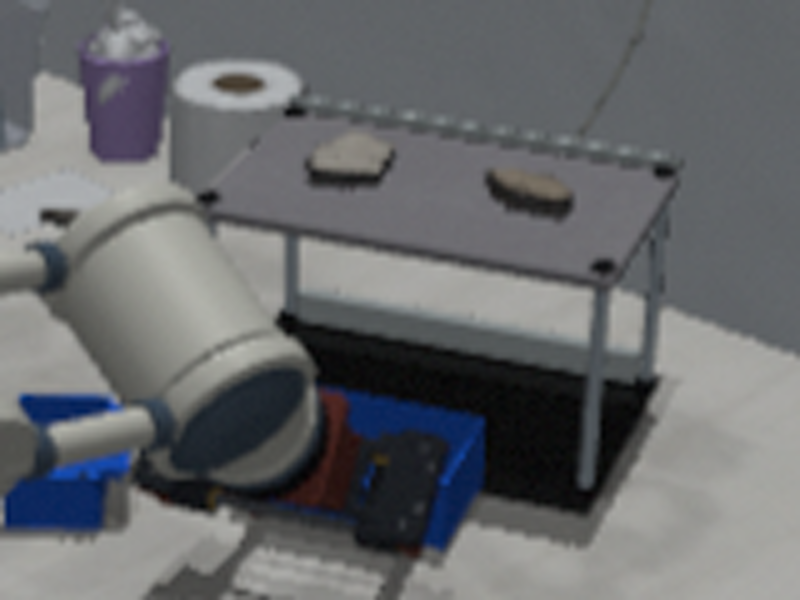

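View pics/ct3.png

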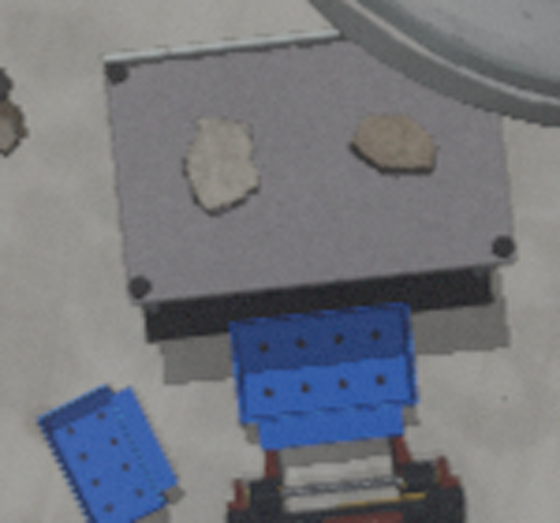

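```bash
cat >> h.py <<'E'
def hook(th,p,a=45,v=.07):
    t=np.radians(th); A=np.radians(a); g=A-t
    gap=22*np.tan(g) if g>0 else 0; back=1 if g>0 else 1+20*np.sin(-g)
    r=np.array([-80-back,46-gap])/1e3
    cx=p+r[0]*np.cos(t)+r[1]*np.sin(t); cz=.004-r[0]*np.sin(t)+r[1]*np.cos(t)
    F(a,cx-.01*np.sin(A),cz-.01*np.cos(A),v)
E
python3 - <<'E'
from h import *
F(45,-.074,.015,.03)
for th in (10,20,30,40,50): hook(th,.011)
crops('4')
E
```

```text
12.98 (45, -0.074, 0.015) [ 0.2 -0.1 -0.9]
13.51 (45, np.float64(-0.07052765441914834), np.float64(0.04112505534609415)) [-1.3 -0.1 -0. ]
13.94 (45, np.float64(-0.05996194896821595), np.float64(0.058218335315212866)) [-1.1  0.8 -1.2]
14.38 (45, np.float64(-0.04616656663514737), np.float64(0.0721609829957034)) [-1.4  0.  -0.7]
14.8 (45, np.float64(-0.029789643494776856), np.float64(0.0827583284565585)) [-0.2 -0.6  0.1]
15.2 (45, np.float64(-0.014019272444026617), np.float64(0.08988206557470757)) [-0.4  0.5 -0.7]
```

View pics/cs4.png

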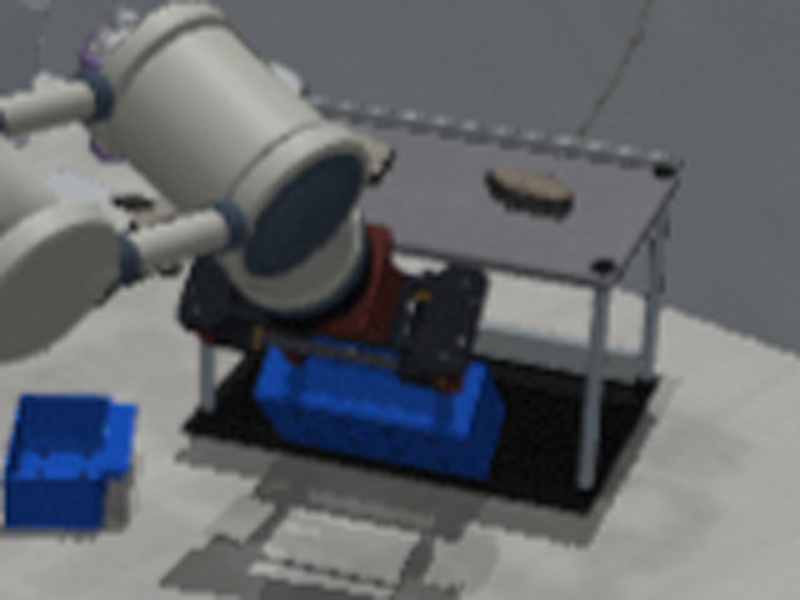

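View pics/ct4.png

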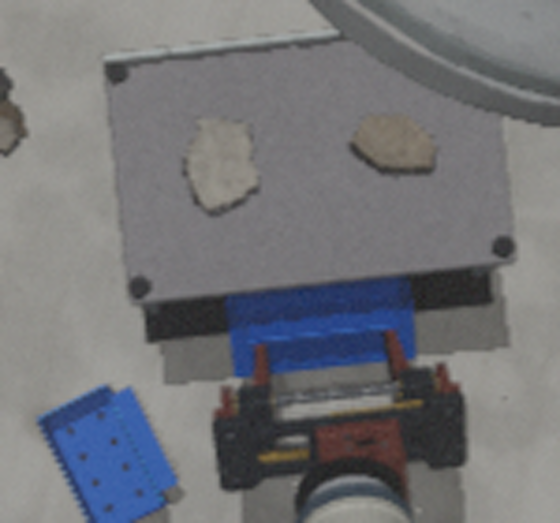

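The bin is tilted about 50° and square, with its far edge on the mat. Its low corners are at cs4 (492,478) and (275,437). I check where the pivot edge lies, then go on to 74°.

```bash
python3 - <<'E'
from h import *
d=ld('s4')
for u,v in [(492,478),(283,440)]:
    print(RR.inv().apply(p3(d,270+(u+.5)/5-.5,120+(v+.5)/5-.5,.004)-RO).round(4))
for th in (60,68,74): hook(th,.011,v=.05)
crops('5')
E
```

```text
[ 0.0207 -0.0731  0.004 ]
[0.0148 0.0689 0.004 ]
15.76 (45, np.float64(0.000677910311193481), np.float64(0.09455986725551432)) [ 0.2  0.2 -1.2]
16.17 (45, np.float64(0.013308846291819436), np.float64(0.09650831958141458)) [0.2 0.5 0.1]
16.52 (45, np.float64(0.023147711544133382), np.float64(0.09679102628202443)) [ 0.1  0.1 -0. ]
```

View pics/cs5.png

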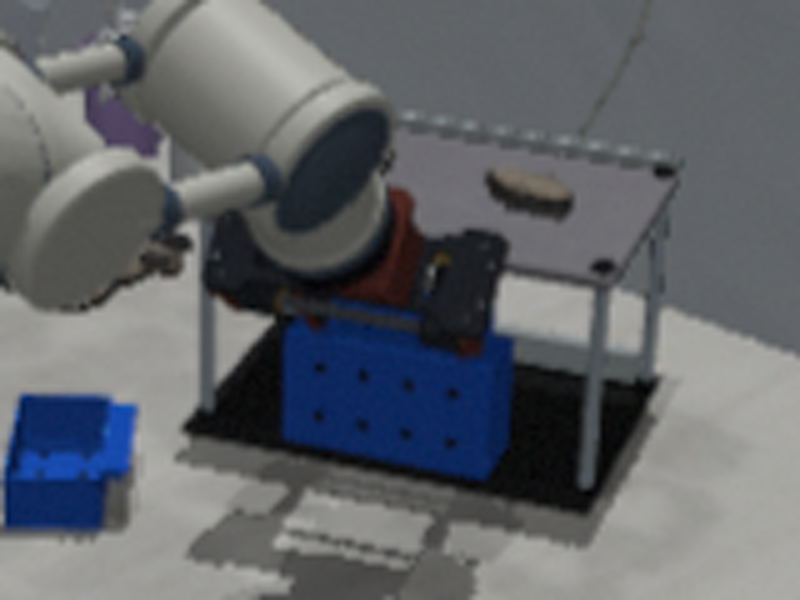

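```bash
python3 - <<'E'
from h import *
F(45,-.01,.0965,.1)
F(40,-.03,.07,.1)
crops('6')
E
```

```text
17.1 (45, -0.01, 0.0965) [-0.2 -0.6 -0.2]
17.59 (40, -0.03, 0.07) [0.1 0.6 1. ]
```

View pics/cs6.png

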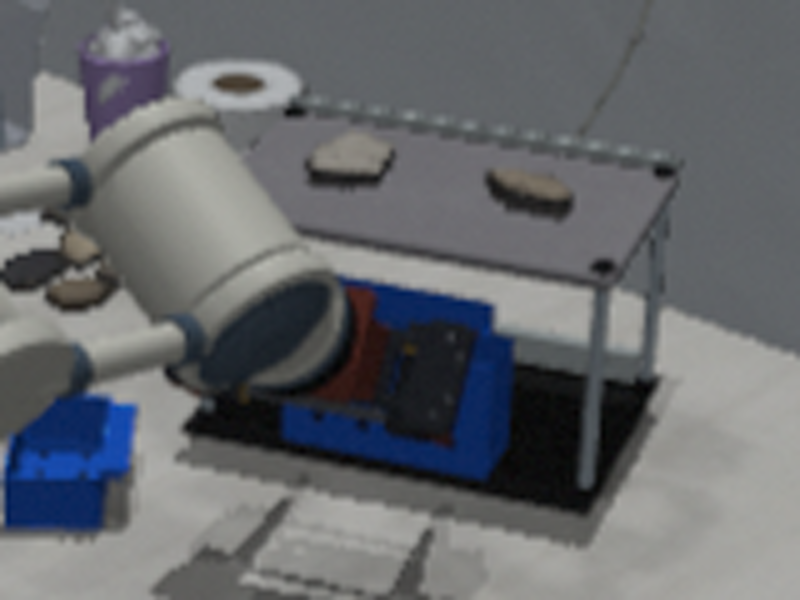

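View pics/ct6.png

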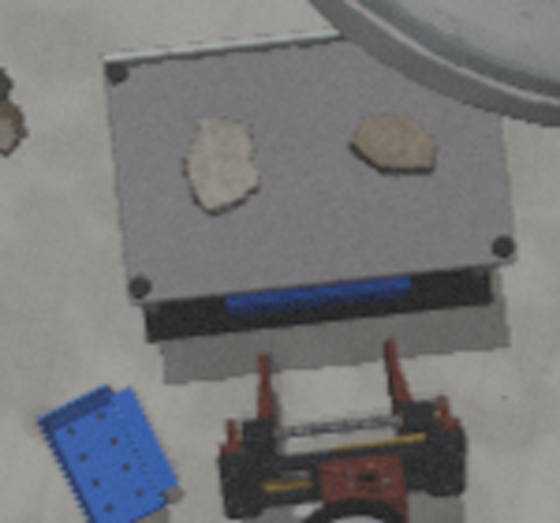

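It stands on its far wall under the shelf, square. The floor's upper edge is at ct6 (228,311)–(410,289). I measure p.

```bash
python3 - <<'E'
from h import *
d=ld('t6'); k=560/150
for u,v in [(228,312),(410,290)]:
    print(RR.inv().apply(p3(d,250+(u+.5)/k-.5,85+(v+.5)/k-.5,.084)-RO).round(4))
d=ld('s6')
for u,v in [(490,478),(283,442)]:
    print(RR.inv().apply(p3(d,270+(u+.5)/5-.5,120+(v+.5)/5-.5,.004)-RO).round(4))
E
```

```text
[0.0089 0.0703 0.084 ]
[ 0.0106 -0.0685  0.084 ]
[ 0.0202 -0.0719  0.004 ]
[0.0124 0.0679 0.004 ]
```

```bash
python3 - <<'E'
from h import *
F(38,-.005,.072,.08)
F(36,.012,.072,.04)
F(35,.026,.071,.04)
crops('7')
E
```

```text
18.15 (38, -0.005, 0.072) [-0.5 -0.2 -0. ]
18.73 (36, 0.012, 0.072) [-1.4 -0.6  0.1]
19.23 (35, 0.026, 0.071) [-1.5 -0.1  1.9]
```

View pics/cs7.png

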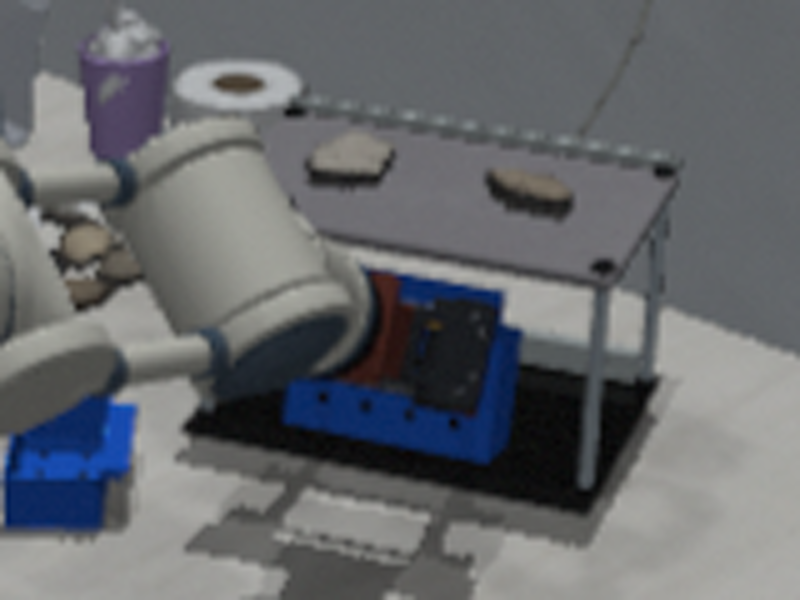

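View pics/ct7.png

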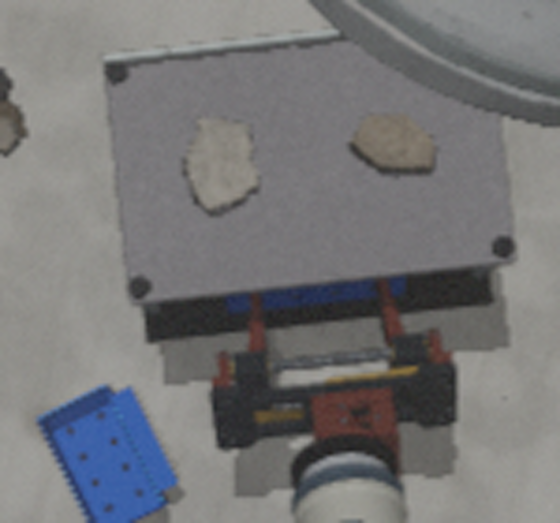

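It is tipping about the rim edge: the lower floor edge at cs7 (495,463) has lifted, so it isn't sliding. I continue.

```bash
python3 - <<'E'
from h import *
F(35,.040,.068,.04)
F(35,.050,.064,.04)
crops('8')
E
```

```text
19.83 (35, 0.04, 0.068) [-0.1 -0.2  1.1]
20.25 (35, 0.05, 0.064) [-0.6 -0.3 -1.2]
```

View pics/cs8.png

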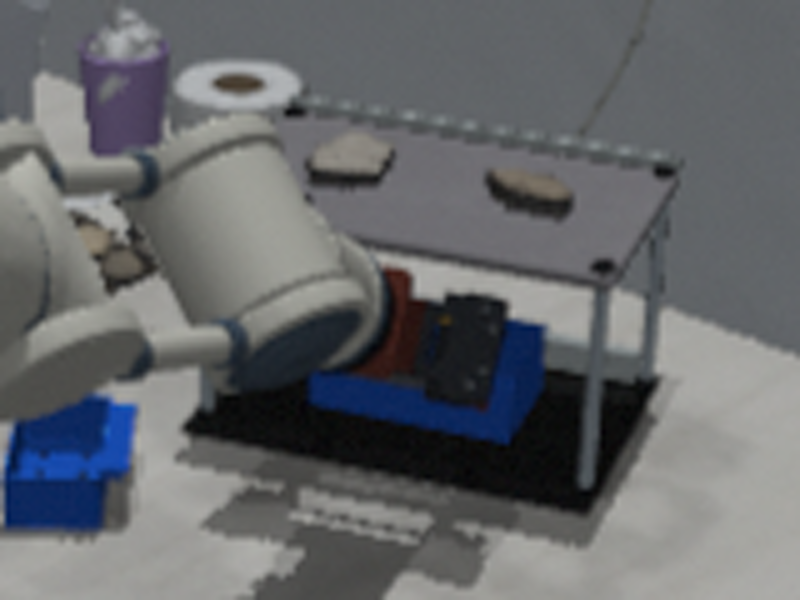

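It appears to have gone over. I withdraw and look.

```bash
python3 - <<'E'
from h import *
F(35,.02,.072,.1)
F(40,-.03,.07,.1)
crops('9')
E
```

```text
20.81 (35, 0.02, 0.072) [-0.2 -0.9 -0.4]
21.46 (40, -0.03, 0.07) [ 0.2  0.5 -1.3]
```

View pics/cs9.png

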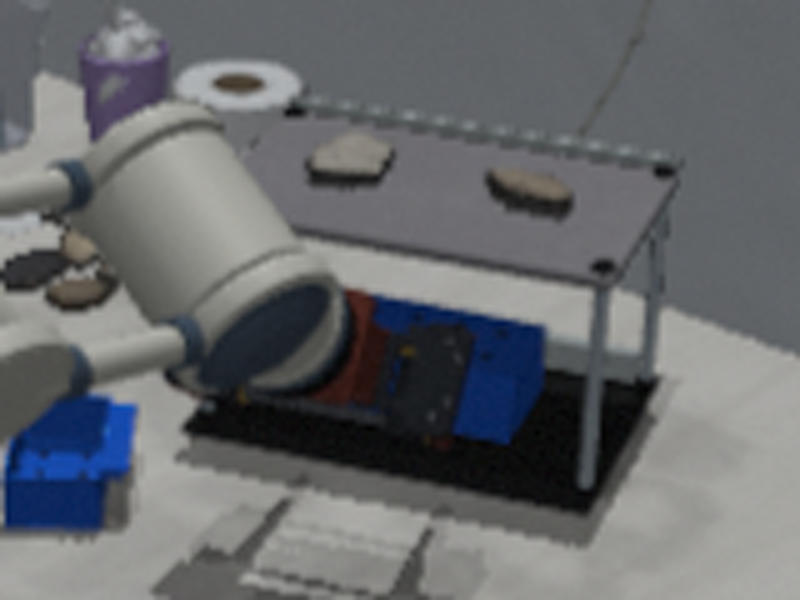

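View pics/ct9.png

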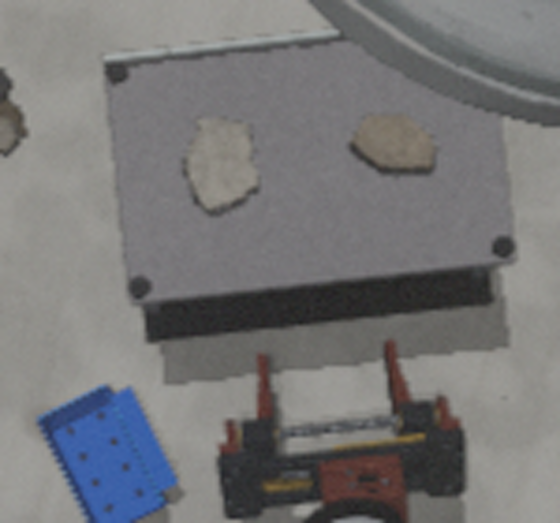

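The bin lies flat upside down, floor up, beneath the shelf. Its near bottom corner is at cs9 (510,442). Now I push it home with both fingertips, watching the force.

```bash
python3 - <<'E'
from h import *
d=ld('s9')
print(RR.inv().apply(p3(d,270+(510.5)/5-.5,120+(442.5)/5-.5,.004)-RO).round(4))
F(40,.02,.027,.1)
F(40,.048,.027,.06)
f0=0
for x in np.arange(.054,.0725,.002):
    F(40,x,.026,.03)
    hold(.1); s=state(); f=RR.inv().apply(s['ft_force'])
    print('   F',f.round(1), RR.inv().apply(s['ee_pos']-RO).round(4))
    if f[0]<-9: break
crops('10')
E
```

```text
[ 0.0701 -0.0704  0.004 ]
22.37 (40, 0.02, 0.027) [-0.9 -0.4  0.8]
22.98 (40, 0.048, 0.027) [-0.2 -0.  -0.2]
23.33 (40, np.float64(0.054), 0.026) [ 0.7  0.5 -0.5]
   F [0.2 0.4 0.7] [ 0.0478 -0.      0.0311]
23.68 (40, np.float64(0.056), 0.026) [ 0.3 -0.3 -0.1]
   F [-0.6 -0.   0.2] [ 0.0499 -0.      0.0311]
24.03 (40, np.float64(0.058), 0.026) [-0.3 -0.1 -0.5]
   F [ 0.2 -0.6  0.2] [0.0519 0.     0.0311]
24.38 (40, np.float64(0.060000000000000005), 0.026) [ 0.3  0.7 -0.6]
   F [-0.3 -0.3 -0.5] [ 0.0538 -0.      0.0311]
24.73 (40, np.float64(0.062000000000000006), 0.026) [-0.4 -0.6 -0.3]
   F [-0.2 -1.3 -0.6] [0.0559 0.     0.0311]
25.08 (40, np.float64(0.064), 0.026) [-0.9  0.8 -1.4]
   F [-0.2 -0.7 -0.1] [ 0.0579 -0.      0.0312]
25.43 (40, np.float64(0.066), 0.026) [-0.1 -0.9  0.6]
   F [-0.6  0.5 -0. ] [0.0599 0.     0.0312]
25.78 (40, np.float64(0.068), 0.026) [-1.6  0.3 -0.2]
   F [ 0.3 -1.  -0.4] [0.0619 0.     0.0311]
26.13 (40, np.float64(0.07), 0.026) [-19.9   0.8   8.4]
   F [-19.   -0.1   8.5] [0.063  0.     0.0308]
```

View pics/cs10.png

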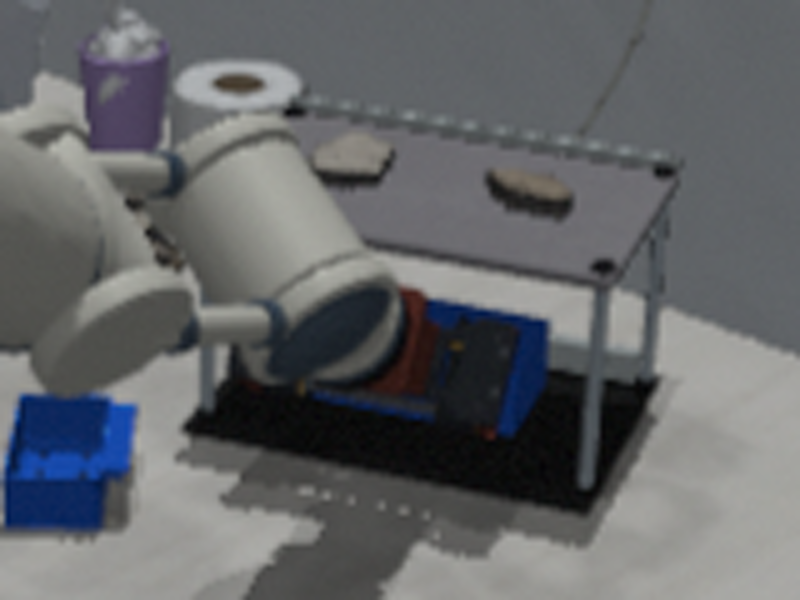

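```bash
python3 - <<'E'
from h import *
F(40,.05,.027,.08)
F(40,.0,.04,.12)
F(50,-.06,.09,.15)
# retreat left/up, out of the scene view
move_l(rk(-.2,.0,.2),.25,grip_q(RY))
print(state()['time'])
d=snap('wrist','w11'); crops('11')
E
```

```text
26.73 (40, 0.05, 0.027) [-0.6 -0.3  1. ]
27.32 (40, 0.0, 0.04) [ 0.1  0.1 -0.6]
27.98 (50, -0.06, 0.09) [-0.   0.2  0.1]
30.3917
```

View pics/cs11.png

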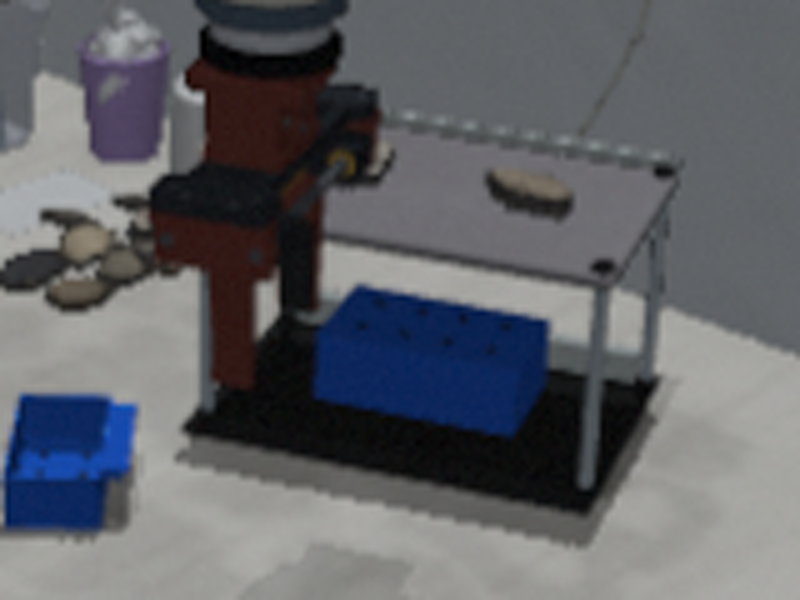

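View pics/w11.png

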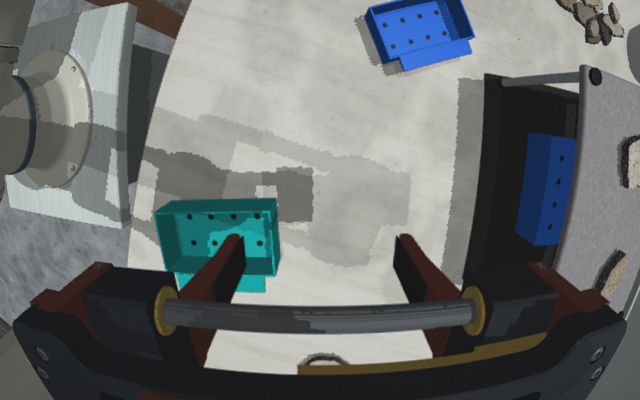

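The bin is upside down, between the posts and looks square. Its near bottom corners are at cs11 (316,398) and (513,436). I measure them, and check the sherds against the first images.

```bash
python3 - <<'E'
from h import *
d=ld('s11')
for n,u,v,z in [('nL',316,398,.004),('nR',513,436,.004),('tBR',548,321,.054),('tBL',362,287,.054),('tNR',524,370,.054),('tNL',322,336,.054)]:
    print(n,RR.inv().apply(p3(d,270+(u+.5)/5-.5,120+(v+.5)/5-.5,z)-RO).round(4))
# known-point check on the same view: deck front corners, stop
for n,u,v,z in [('deckFL',183,427,.004),('deckFR',585,514,.004)]:
    print(n,RR.inv().apply(p3(d,270+(u+.5)/5-.5,120+(v+.5)/5-.5,z)-RO).round(4))
a=ld('top0')['frame'].astype(int);b=ld('t11')['frame'].astype(int)
for n,(x0,x1,y0,y1) in dict(a=(298,322,113,145),b=(342,370,110,134),c=(430,465,203,240),d=(175,216,172,215)).items():
    print(n,abs(a-b)[y0:y1,x0:x1].max(2).mean().round(1))
P=np.array([p3(d,u,v) for u in range(330,385) for v in range(173,208)])
E
```

```text
nL [0.077  0.0689 0.004 ]
nR [ 0.0786 -0.0699  0.004 ]
tBR [ 0.1537 -0.0692  0.054 ]
tBL [0.1533 0.0645 0.054 ]
tNR [ 0.0796 -0.0741  0.054 ]
tNL [0.0734 0.0644 0.054 ]
deckFL [0.0055 0.1364 0.004 ]
deckFR [ 0.0006 -0.1405  0.004 ]
a 2.5
b 2.7
c 2.2
d 2.3
```

```bash
python3 - <<'E'
from h import *
s=state();print(s['time'],s['ft_force'].round(1),s['finger_gap']); print(job_done())
E
```

```text
30.5417 [0.6 0.4 0.1] 0.08769104060682004
the job is handed in; nothing more can be done
None
```

The large blue bin is upside down on the black deck beneath the shelf, with its lip pushed against the back stop. I handed the job in at 30.5 s.

**What I did:** I pinched the bin's near wall and lip and set its far edge on the mat, square to the rack. With the open fingers under the lip I tipped it up to stand on its far wall under the shelf. I then pushed it over the rim edge until it lay upside down, and pushed it back with both fingertips.

**Last checks:**
- **Home against the stop:** the push force jumped from about 1 N to about 20 N within 2 mm, so the lip met the stop.
- **Position:** the near wall measured about 73–80 mm from the deck's front edge, against 73 mm expected. The images read 0–7 mm too far, but known deck corners in the same view were also off by up to 5.5 mm. I relied on the contact force for "home".
- **Straight and between the posts:** the left and right readings agree to 2 mm on the far top and near bottom edges. The near top edge differed by 6 mm, which I take as reading error. The sides are at about ±70 mm, and the posts' inner faces are at ±126 mm.
- **Sherds:** all four look unchanged from the first image.
- **Robot:** the gripper is open, well clear of everything, with about zero force on it.

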